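# Take out a turtle-tub filter cassette

## Robot

A 6-joint arm with a two-finger parallel gripper is mounted at the origin on a cart in front of the work surface, level with it; the furniture and walls round the work are solid. World frame = base frame: x ahead of the robot, y to its left, z up, the work surface at z = 0. Lengths are in m, angles in rad, forces in N, time in s.
With the tool pointing down it reaches from about 0.2 to 0.875 m from the base axis. Payload 3.4 kg.
Tool frame: the origin (TCP) lies midway between the tips of the shut fingers; the grasp point (between the pads) lies 19 mm behind it; z points along the fingers, y is the line along which they close (so a half turn about z gives the same grasp; the last joint's range is limited). The gripper opens to 94 mm and grips with 3 to 60 N. Pads are 16 mm wide; open, the fingers measure 119 mm over their backs; the gripper's body (75 mm by 177 mm) begins 78 mm behind the grasp point.
Start: joints at [-0.121, 0.276, 1.505, -0, 1.361, -0.121], TCP at [0.575, -0, 0.205] pointing down, gripper open.
Joint ranges: [-2.89, 2.89], [-0.75, 2.08], [0.22, 2.7], [-1.18, 4.32], [0.11, 2.71], [-2.7, 2.7]. Speed limits (rad/s): [2.57, 2.57, 3.14, 3.14, 3.14, 3.14].

## Interface

Orientations are given as a rotation vector (axis times angle).
In Python, from rig import manip gives the robot as it stands. Calls block until the motion is done:
- manip.movep(position, orientation): joint-space move of the TCP to a pose.
- manip.servo_line(position, feed=0.15, ori=None, threshold=None): straight line of the TCP; ori=None keeps the orientation; feed is the mean speed in m/s. With threshold (N) it stops when the force on the tool has changed by that much, and returns True; else False.
- manip.move_joints(angles): joint-space move.
- manip.move_gripper(opening, effort=None): finger opening in m; effort is the grip in N (None keeps the last); returns when the fingers have stopped.
- manip.hold(seconds).
- manip.inverse_kinematics(position, orientation): joint angles nearest the present ones, or None.
- manip.camera(name): name is "scene" or "side" or "wrist"; returns (picture, depth): 384x512x3 uint8, red, green, blue; 384x512 float32, m along the optical axis (not along the pixel's ray), 0 where there is no reading.
- manip.camera_info(name): a dict with "mtx" (3x3 intrinsics, pixels), "distortion" ([k1, k2, p1, p2, k3] as OpenCV has them; the pictures are not rectified), "T" (4x4, takes a point from camera to world coordinates). Camera axes: x right, y down, z forward; pixel columns grow to the right and rows downward; lengths in m; the calibration is good to about 2 mm. A picture is of the moment at which its call begins: read the wrist's pose just before it. camera_info takes no time and is no camera call; for the wrist camera it gives the pose at the moment of the call.
A pose or a line that the arm cannot do raises manip.PlanningError and nothing moves.
- manip.finish_job(): hands the job in; it is judged then, once.
Readings, each from a call of its own:
- manip.get_time(): time.
- manip.get_q(): joint angles.
- manip.get_dq(): joint speeds.
- manip.get_joint_efforts(): joint torques, N m.
- manip.get_tcp_pos(): TCP position.
- manip.get_ee_rot(): TCP orientation.
- manip.get_contact_force(): force on the tool from outside, world axes, zero at the start.
- manip.get_wrist_torque(): the same for the moment, N m.
- manip.get_width(): finger opening in m.
- manip.get_gripper_force(): force on a finger pad.
Only numpy, scipy, OpenCV 4.12 (cv2) and the standard library are available. Lean on these libraries where they do the work, as an engineer would, in place of code of your own. Each camera call takes 0.05 s, during which the arm holds its last target. There are 200 camera calls.

## Task

Service the turtle-tub filter: keeping it level, lift the basket of ceramic rings off the filter box by its blue handle, hang it by that handle on the drip stand's hook and let go of it. Then pinch the two yellow catches of the filter cassette inside the box together, lift the cassette straight up until all of it is a few centimetres above the box's rim, and finish while still holding it there, upright and still, over the box so that it drips back in. Leave the things round about where they are.

Things in the scene. Friction and masses are not known exactly. Their poses are not given: they have to be found in the camera images.
- basket_mid (a point): Centre line of the media basket (light-grey slatted basket of white ceramic rings, rigid blue handle on top), 75 mm above its underside; z up, y along the handle. 96 (x) x 146 (y) mm, basket 40 mm high, handle up to 151 mm, 0.2 to 0.42 kg. Starts loose on top of the filter box, located by 6 mm deep corner lugs inside the rim.
- basket_grip (a point): Middle of the upper part of the blue grip plate on top of the basket's handle, 142 mm above the basket's underside, 9 mm below the plate's top. The plate is upright, 12 mm thick (x), 66 mm long (y), 43 mm high: pinch it here across its thickness, closing along x. Fingers that reach below its lower edge get in the hook's way.
- basket_notch (a point): Hanging notch under the grip plate, 36 mm below basket_grip: an upside-down V open along x. This point comes to lie on hook_seat when the basket hangs. The V widens to 28 mm (y) at its lower edges, 12 mm below this point. The window below, down to the basket's rim 66 mm below this point, is open along x and over 60 mm wide.
- hook_seat (a point): Seat of the steel hook on the drip stand: top of the 8 mm rod where it is lowest (flat for 28 mm), 169 mm above the table; axes as the stand's. The rod comes from a post at +x and ends at -x in an upturned tip with a red bead (centre 31 mm to -x of the seat, 10 mm across, its top 15 mm above the seat).
- filter_box: Filter box: dark grey-blue open plastic box fixed to the table, 100 (x) x 150 (y) x 120 mm high (112 x 162 over the rim band), walls 4 mm; origin at the centre of its underside, z up. The cassette stands in a socket in its middle.
- box_rim (a point): Centre of the filter box's mouth, level with its rim, 120 mm above the table.
- cassette_mid (a point): Centre line of the filter cassette (white frame, pleated element, two yellow catches), 54 mm above its underside; z up, y from catch to catch, heading as the box. 68 (x) x 26 (y) x 105 mm high, 0.2 to 0.35 kg, loose; starts latched in the box's socket, underside 8 mm above the table.
- cassette_catches (a point): Midway between the two yellow catch tabs (at +y and -y), 94 mm above the cassette's underside: the height to pinch. Tabs are 26 mm wide (x), tops 14 mm above this point; 60 mm over their outer faces here at rest (64 at their tops), 40 mm pinched fully in. The socket's keepers lie 29 mm below this point.
- catch_a (a joint): Catch at the cassette's +y side: angle in rad, 0 = sprung out, its barb under the socket's keeper; 0.12 = pinched fully in against its stop. Sprung: about 3 N at the tab to start, 9 N fully in. The barb comes free of the keeper at about 0.065.
- catch_b (a joint): Catch at the cassette's -y side, the same.
- powder_jar: Bystander: white mineral-powder jar with green lid, 64 mm across, 90 high; origin at the centre of its underside.
- pot: Bystander: small white lidded pot, 66 mm across, 47 high; origin at the centre of its underside.
- tape: Bystander: roll of cream label tape lying flat, 68 mm across, 19 high; origin at the centre of its underside.
- hygrometer: Bystander: white thermo-hygrometer puck, 40 x 58 x 15 mm; origin at the centre of its underside.
- dish: Bystander: black water dish, 66 mm across, 26 high; origin at the centre of its underside.
- drip_stand: Drip stand, fixed: 170 x 170 x 16 mm grey tray with the hook over its middle; origin on the table under the hook, 4 mm to -x of the seat. Post at +x, 94 mm behind the seat, highest point 14 mm above the seat. Bring a handle in from -x (red-tip side) with its cheeks above the bead, move to +x, then lower it onto the seat.
- basket: The media basket; origin at the centre of its underside.
- cassette: The filter cassette; origin at the centre of its underside.
- catch_a_tab (a point): Middle of the outer face of catch_a's yellow tab.
- catch_b_tab (a point): Middle of the outer face of catch_b's yellow tab.

How it is judged:
On the way, in this order (a step that is already met when the one before it is completed fails the run):
1. the basket hangs by its handle on the hook, at rest and let go, the cassette still latched (distance between basket_notch and hook_seat below 0.03 m and contact force between basket and drip_stand above 1 N and angle between basket_mid's own z axis and vertical below 0.35 rad and linear speed of basket below 0.05 m/s and contact force between each of the arm, the fingers and basket below 0.1 N and distance of cassette_mid from where it was at the start of the episode below 0.012 m), for 0.3 s.
2. both catches are pinched in by the fingers, the cassette still in its socket (value of joint each of catch_a, catch_b above 0.07 rad and height (world z) of cassette_mid below 0.085 m and contact force between the fingers and cassette above 4 N), for 0.1 s.
At the end, for the whole second after the job is handed in: Basket hanging by its notch (within 30 mm) on the hook, tilt under 0.35 rad, still, untouched. Cassette held by the fingers (over 4 N), both catches pinched over 0.07 rad, upright within 0.3 rad, still, 15 mm or more above the rim, within 60 mm of the box's middle, touching nothing else (distance between basket_notch and hook_seat below 0.03 m and contact force between basket and drip_stand above 1 N and angle between basket_mid's own z axis and vertical below 0.35 rad and linear speed of basket below 0.05 m/s and contact force between each of the arm, the fingers, cassette and basket below 0.1 N and value of joint each of catch_a, catch_b above 0.07 rad and height (world z) of cassette_mid above 0.189 m and angle between cassette_mid's own z axis and vertical below 0.3 rad and horizontal distance between cassette_mid and box_rim below 0.06 m and linear speed of cassette below 0.03 m/s and contact force between cassette and filter_box below 0.1 N and contact force between cassette and drip_stand below 0.1 N and contact force between the fingers and cassette above 4 N); the arm keeps its last pose, push and grip.
It fails at once if the basket is tipped by more than 0.6 rad (angle between basket_mid's own z axis and vertical above 0.6 rad).
It fails at once if a bystander is moved by more than 30 mm (distance of any of powder_jar, pot, tape, hygrometer, dish from where it was at the start of the episode above 0.03 m).
It also fails if it takes over 64 s, if anything falls off the work surface, if the arm or the gripper's body presses on something with over 40 N, if the wrist force passes 120 N, or if a joint passes its speed limit or range.

## Working session

There is one attempt and no reset: what is moved stays moved. The work goes in short steps, each a Python script; the robot and the scene stay as the last script left them, time stands still between calls to the robot, and variables do not carry over. Pictures are saved under pics/ and viewed, at most 10 in all, crops included, and the job is handed in when it is done.

```bash
mkdir -p pics; ls
cat > h.py <<'E'
from rig import manip
import numpy as np, cv2
def grab(n):
    info=manip.camera_info(n); p,d=manip.camera(n); return p,d,info
def cloud(d,info):
    h,w=d.shape; u,v=np.meshgrid(np.arange(w),np.arange(h))
    n=cv2.undistortPoints(np.stack([u,v],-1).reshape(-1,1,2).astype(np.float32),np.array(info["mtx"],float),np.array(info["distortion"],float)).reshape(h,w,2)
    P=np.concatenate([n*d[...,None],d[...,None]],-1); T=np.array(info["T"])
    return P@T[:3,:3].T+T[:3,3]
E
python3 - <<'E'
from h import *
for n in("scene","side","wrist"):
    p,d,i=grab(n); cv2.imwrite(f"pics/{n}0.png",p[...,::-1]); np.savez(f"{n}0.npz",p=p,d=d,T=i["T"]); print(n,np.round(i["T"],2).tolist(),np.round(i["mtx"],0).tolist(),(d>0).mean())
a,b=cv2.imread("pics/scene0.png"),cv2.imread("pics/side0.png")
print(manip.get_ee_rot(),manip.get_time(),manip.get_width())
E
```

```text
pics
scene [[-0.78, -0.45, 0.44, 0.02], [-0.63, 0.56, -0.54, 0.65], [-0.01, -0.69, -0.72, 1.09], [0.0, 0.0, 0.0, 1.0]] [[442.0, 0.0, 253.0], [0.0, 442.0, 194.0], [0.0, 0.0, 1.0]] 0.9960123697916666
side [[0.84, -0.18, 0.51, -0.27], [-0.54, -0.31, 0.78, -1.33], [0.01, -0.93, -0.36, 0.77], [0.0, 0.0, 0.0, 1.0]] [[428.0, 0.0, 255.0], [0.0, 428.0, 192.0], [0.0, 0.0, 1.0]] 0.8858286539713541
wrist [[1.0, 0.0, -0.0, 0.57], [0.0, -0.96, -0.29, 0.08], [-0.0, 0.29, -0.96, 0.38], [0.0, 0.0, 0.0, 1.0]] [[276.0, 0.0, 252.0], [0.0, 276.0, 190.0], [0.0, 0.0, 1.0]] 0.9960530598958334
[-2.22071301e+00 -2.22068216e+00  1.29114642e-03] 0.15 0.09388373050559716
```

View pics/scene0.png

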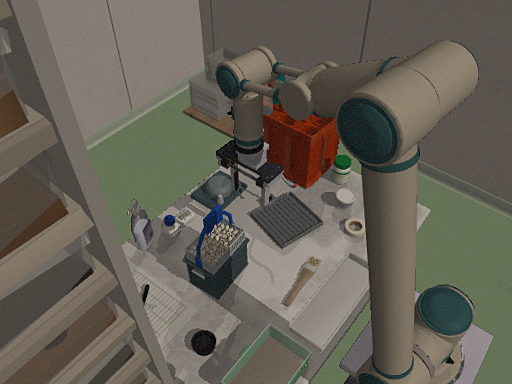

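View pics/side0.png

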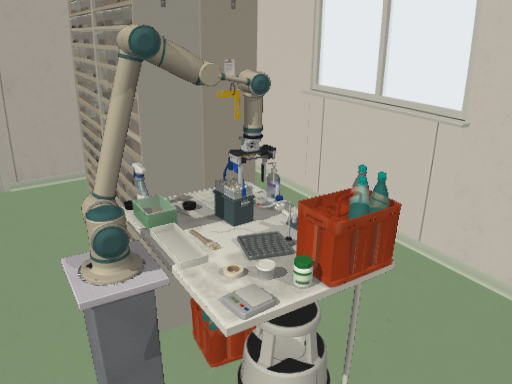

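The scene view shows the box and basket (217,255) with the blue handle (213,230), the drip tray at (286,218) and the red crate behind it. The side view shows the box at (233,205), the tray at (265,245) and the hook post at (290,220). Next I'll measure them from the clouds.

```bash
cat > m.py <<'E'
from h import *
out=[]
for n in("scene","side"):
    z=np.load(n+"0.npz"); i=manip.camera_info(n); i["T"]=z["T"]; p,d=z["p"],z["d"]; C=cloud(d,i); hsv=cv2.cvtColor(p,cv2.COLOR_RGB2HSV)
    ok=(d>0)
    blue=ok&(abs(hsv[...,0].astype(int)-112)<12)&(hsv[...,1]>140)&(hsv[...,2]>50)&(C[...,2]>.12)&(C[...,2]<.32)
    k,l,st,ce=cv2.connectedComponentsWithStats(blue.astype(np.uint8))
    for j in range(1,k):
        if st[j,4]>15:
            Q=C[l==j]; print(n,"blue",st[j],Q.mean(0).round(3),Q.min(0).round(3),Q.max(0).round(3))
            q=Q[Q[:,2]>.23]
            if len(q)>10: r=cv2.minAreaRect(q[:,:2].astype(np.float32)*1000); print("  plate",len(q),r, np.median(q,0).round(4))
    # tray
    tr=ok&(C[...,2]>.008)&(C[...,2]<.022)&(hsv[...,2]<150)&(C[...,0]>.2)&(C[...,0]<.95)&(abs(C[...,1])<.6)
    tr=cv2.morphologyEx(tr.astype(np.uint8),cv2.MORPH_CLOSE,np.ones((5,5)))
    k,l,st,ce=cv2.connectedComponentsWithStats(tr)
    for j in range(1,k):
        if st[j,4]>500:
            Q=C[(l==j)&ok]; Q=Q[(Q[:,2]>.008)&(Q[:,2]<.025)]; print(n,"low",st[j],cv2.minAreaRect(Q[:,:2].astype(np.float32)*1000),np.median(Q[:,2]))
    # rim of box / everything high
    rm=ok&(C[...,2]>.1)&(C[...,2]<.126)&(hsv[...,2]<110)&(C[...,0]>.2)&(C[...,0]<.95)&(abs(C[...,1])<.5)
    k,l,st,ce=cv2.connectedComponentsWithStats(rm.astype(np.uint8))
    for j in range(1,k):
        if st[j,4]>60:
            Q=C[(l==j)]; print(n,"rim",st[j],cv2.minAreaRect(Q[:,:2].astype(np.float32)*1000))
    c=(C[...,2]>.0)
w=cv2.imread("pics/wrist0.png")
s=cv2.imread("pics/scene0.png")[150:310,120:380]; t=cv2.imread("pics/side0.png")[140:270,180:340]
cv2.imwrite("pics/c0.png",np.vstack([cv2.resize(w,(512,384))[:, :],]))
cv2.imwrite("pics/c1.png",np.hstack([cv2.resize(s,(400,246)),cv2.resize(t,(400,246*1))]))
E
python3 m.py
```

```text
scene blue [195 204  38  64 506] [0.569 0.163 0.227] [0.557 0.077 0.121] [0.582 0.228 0.274]
  plate 286 ((572.235595703125, 149.29917907714844), (13.024617195129395, 93.51837921142578), 4.772207260131836) [0.5692 0.1542 0.2557]
scene low [190 181  57  28 549] ((795.283203125, -93.97966003417969), (132.9240264892578, 161.26907348632812), 3.43118953704834) 0.016360343290715118
scene low [ 250  191   74   57 1505] ((554.017333984375, -145.5034637451172), (173.33448791503906, 204.36181640625), 74.06285095214844) 0.011339551756692545
scene low [140 284  51  55 624] ((618.6766967773438, 342.5932922363281), (155.9810028076172, 116.62017822265625), 1.852116346359253) 0.009707332083424669
scene rim [263 137  46  30 260] ((666.9365234375, -303.5313415527344), (24.5611515045166, 195.5423126220703), 88.82181549072266)
scene rim [182 237  68  43 513] ((572.3052978515625, 152.18182373046875), (113.02671813964844, 169.5050811767578), 4.1274285316467285)
side blue [224 158  14  22  92] [0.569 0.154 0.228] [0.563 0.108 0.159] [0.578 0.223 0.265]
  plate 52 ((569.0325317382812, 143.04177856445312), (8.241230964660645, 68.8298110961914), 5.487882137298584) [0.5685 0.1414 0.2421]
side blue [242 182   4  14  35] [0.58  0.072 0.149] [0.569 0.066 0.125] [0.591 0.079 0.185]
side low [ 237  231   58   28 1089] ((553.37060546875, -148.20913696289062), (182.45018005371094, 202.67691040039062), 74.93547821044922) 0.011461883664655725
side rim [213 189  42  16 210] ((572.0864868164062, 138.6287841796875), (113.33050537109375, 159.73927307128906), 3.5526678562164307)
```

View pics/wrist0.png

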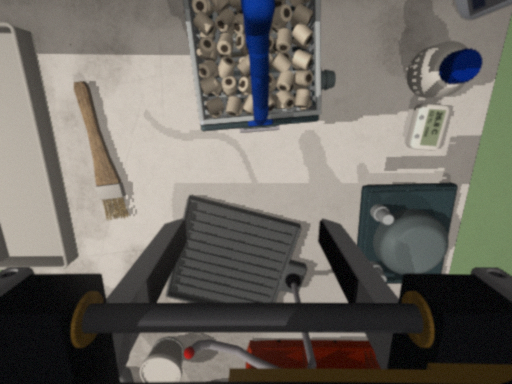

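The wrist view shows the box and basket top-centre (255,60), the tray at (235,250), the post base at (295,275) and the red bead at (190,352). That puts the stand's +x axis about 15° clockwise of world x. I'll move above the basket and look again with all three cameras.

```bash
cat > m2.py <<'E'
from h import *
import sys
if len(sys.argv)<2:
    manip.movep([.57,.12,.39],manip.get_ee_rot())
    for n in("scene","side","wrist"):
        p,d,i=grab(n); cv2.imwrite(f"pics/{n}1.png",p[...,::-1]); np.savez(f"{n}1.npz",p=p,d=d,**{k:np.array(i[k]) for k in("T","mtx","distortion")})
    print(manip.get_time())
for n in("scene","side","wrist"):
    i=np.load(n+"1.npz"); p,d=i["p"],i["d"]; C=cloud(d,i); H=cv2.cvtColor(p,cv2.COLOR_RGB2HSV).astype(int); ok=d>0
    reg=lambda x0,x1,y0,y1,z0,z1: ok&(C[...,0]>x0)&(C[...,0]<x1)&(C[...,1]>y0)&(C[...,1]<y1)&(C[...,2]>z0)&(C[...,2]<z1)
    def rep(t,m,mn=8):
        Q=C[m]
        if len(Q)<mn: print(n,t,len(Q)); return
        r=cv2.minAreaRect(Q[:,:2].astype(np.float32)*1000); print(n,t,len(Q),np.round(r[0],1),np.round(r[1],1),round(r[2],1),"zmed",np.median(Q[:,2]).round(3),"z95",np.percentile(Q[:,2],95).round(3))
    blue=(abs(H[...,0]-112)<12)&(H[...,1]>140)
    rep("plate",reg(.5,.65,.05,.25,.235,.30)&blue)
    rep("platetop",reg(.5,.65,.05,.25,.262,.28)&blue)
    rep("rim",reg(.48,.66,.03,.27,.108,.126)&(H[...,2]<110)&~blue)
    rep("bot/rimb",reg(.48,.66,.03,.27,.15,.175)&~blue)
    rep("tray",reg(.4,.72,-.3,.02,.010,.03)&(H[...,2]<150))
    rep("hookall",reg(.4,.75,-.3,.02,.1,.2))
    red=((H[...,0]<6)|(H[...,0]>174))&(H[...,1]>150)&(H[...,2]>80)
    m=reg(.4,.62,-.25,0,.12,.21)&red; rep("bead",m,3); 
    if m.sum(): print("  ",np.median(C[m],0).round(4), np.argwhere(m).mean(0))
E
python3 m2.py
```

```text
1.1833
scene plate 266 [572.3 150.2] [13.1 83.8] 3.6 zmed 0.26 z95 0.271
scene platetop 119 [573.  148.9] [12.1 66.6] 4.0 zmed 0.268 z95 0.271
scene rim 475 [572.  148.7] [113.6 165.5] 2.7 zmed 0.116 z95 0.124
scene bot/rimb 371 [574.9 148.5] [100.5 152. ] 4.2 zmed 0.156 z95 0.16
scene tray 536 [ 561.5 -167.9] [263.9 311.5] 90.0 zmed 0.015 z95 0.027
scene hookall 624 [ 605.  -234.3] [139.5 279.7] 41.2 zmed 0.164 z95 0.197
scene bead 4 [ 514.8 -132.8] [1.9 4.1] 83.1 zmed 0.179 z95 0.183
   [ 0.5139 -0.1333  0.1794] [185.5 294.5]
side plate 86 [572.8 136.1] [16.9 76.8] 3.6 zmed 0.253 z95 0.27
side platetop 23 [570.1 137.7] [12.1 56.2] 12.4 zmed 0.267 z95 0.271
side rim 154 [538.6 118.7] [100.6 185.7] 37.4 zmed 0.117 z95 0.122
side bot/rimb 247 [573.  143.3] [105.4 161.3] 4.7 zmed 0.156 z95 0.163
side tray 333 [ 553.8 -147.3] [181.1 200.1] 74.0 zmed 0.014 z95 0.021
side hookall 137 [ 607.5 -218.4] [127.7 221.2] 20.6 zmed 0.17 z95 0.194
side bead 4 [ 510.9 -140.1] [5.  3.6] 57.4 zmed 0.182 z95 0.184
   [ 0.5108 -0.139   0.1818] [203.5 257.5]
wrist plate 633 [574.3 148.1] [11.2 87.3] 4.0 zmed 0.271 z95 0.272
wrist platetop 556 [574.3 147.6] [11.2 65.8] 4.0 zmed 0.271 z95 0.272
wrist rim 955 [574.3 148.2] [113.1 162.9] 4.9 zmed 0.118 z95 0.125
wrist bot/rimb 1921 [574.6 146.3] [ 97.4 151.5] 5.1 zmed 0.155 z95 0.161
wrist tray 844 [ 556.2 -145.9] [170.8 202.3] 74.6 zmed 0.015 z95 0.024
wrist hookall 494 [ 651.1 -231.8] [155.1 136.4] 0.0 zmed 0.117 z95 0.135
wrist bead 0
```

Measured poses:

| Item | Position | Yaw |
|---|---|---|
| Basket and box | (0.574, 0.148) | +4.3° |
| Hook seat | about (0.543, -0.1435) | about -15.4° |

The bead and the tray outline agree on the seat. Now I'll grip and lift the basket.

```bash
cat >> h.py <<'E'
from scipy.spatial.transform import Rotation as Rn
def ori(deg): return (Rn.from_euler("z",deg,degrees=True)*Rn.from_matrix([[0,1,0],[1,0,0],[0,0,-1]])).as_rotvec()
BX=np.array([.574,.148]); BY=4.3; SEAT=np.array([.543,-.1435]); SY=-15.4
SX=np.array([np.cos(np.radians(SY)),np.sin(np.radians(SY))])
def st(msg=""): print(msg,round(manip.get_time(),2),np.round(manip.get_tcp_pos(),4),"F",np.round(manip.get_contact_force(),1),"M",np.round(manip.get_wrist_torque(),2),"w",round(manip.get_width(),4),"g",round(manip.get_gripper_force(),1))
E
python3 - <<'E'
from h import *
manip.movep([*BX,.30],ori(BY)); manip.move_gripper(.05,25)
manip.servo_line([*BX,.243],.1); st("down")
manip.move_gripper(0,30); st("grip")
manip.servo_line([*BX,.27],.05); st(); manip.servo_line([*BX,.33],.12); st("up")
P=SEAT-.115*SX
for n in("scene",):
    p,d,i=grab(n); cv2.imwrite("pics/lift.png",p[...,::-1])
print(P, manip.inverse_kinematics([*P,.226],ori(SY)))
E
```

```text
down 3.19 [0.5744 0.1481 0.2435] F [-0.4  0.2 -1. ] M [-0.05  0.02 -0.02] w 0.0494 g 0.0
grip 3.87 [0.5742 0.148  0.243 ] F [ 0.1 -0.7 -0.6] M [ 0.03 -0.05  0.05] w 0.0115 g 30.0
 4.56 [0.5739 0.148  0.27  ] F [-0.1 -0.2 -1.5] M [-0.04  0.03 -0.04] w 0.0115 g 30.0
up 5.21 [0.5736 0.1479 0.3292] F [ 0.4 -0.6 -2.7] M [ 0.08 -0.02  0.04] w 0.0118 g 30.0
[ 0.43212903 -0.11296105] [-4.11695659e-01  6.77939449e-02  1.71767248e+00 -4.44089210e-16
  1.35612623e+00 -1.42914954e-01]
```

View pics/lift.png

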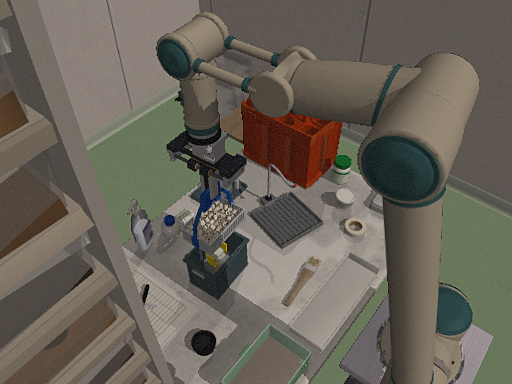

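The basket is up at (218,215) and level, and the cassette's yellow catches show in the box at (215,255). The hook rod is clear at (270–295,165–190). Next is the approach from the red-tip side.

Run:
```python
from h import *
P=SEAT-.115*SX
manip.servo_line([*P,.33],.18,ori=ori(SY)); st()
manip.servo_line([*P,.226],.12); manip.hold(.3); st("pre")
for n in("scene","side","wrist"):
    p,d,i=grab(n); cv2.imwrite(f"pics/{n}2.png",p[...,::-1]); C=cloud(d,i); H=cv2.cvtColor(p,cv2.COLOR_RGB2HSV).astype(int)
    red=((H[...,0]<6)|(H[...,0]>174))&(H[...,1]>150)&(H[...,2]>80)&(d>0)&(abs(C[...,0]-.515)<.04)&(abs(C[...,1]+.135)<.04)&(C[...,2]>.15)&(C[...,2]<.21)
    if red.sum(): print(n,"bead",red.sum(),np.median(C[red],0).round(4))
    rod=(d>0)&(C[...,2]>.150)&(C[...,2]<.2)&(C[...,0]>.52)&(C[...,0]<.68)&(C[...,1]<-.1)&(C[...,1]>-.22)&(H[...,1]<90)
    Q=C[rod]
    if len(Q)>6:
        vx,vy,x0,y0=cv2.fitLine(Q[:,:2].astype(np.float32),cv2.DIST_HUBER,0,.01,.01).ravel(); print(n,"rod",len(Q),np.degrees(np.arctan2(vy,vx)),x0,y0,Q.min(0).round(3),Q.max(0).round(3), "y at x=.543:",y0+(.543-x0)*vy/vx)
    b=(abs(H[...,0]-112)<12)&(H[...,1]>140)&(d>0)&(C[...,2]>.13)&(C[...,2]<.27)&(abs(C[...,0]-P[0])<.08)&(abs(C[...,1]-P[1])<.1)
    if b.sum()>20:
        Q=C[b]; print(n,"handle",b.sum(),np.round(cv2.minAreaRect(Q[:,:2].astype(np.float32)*1000)[0],1),cv2.minAreaRect(Q[:,:2].astype(np.float32)*1000)[1:],Q[:,2].max())
a=cv2.imread("pics/scene2.png")[140:290,200:400]; b=cv2.imread("pics/side2.png")[150:300,170:370]
cv2.imwrite("pics/pre.png",np.hstack([cv2.resize(a,(400,300)),cv2.resize(b,(400,300))]))
```

```text
7.06 [ 0.4324 -0.1125  0.33  ] F [ 0.6  0.6 -1.5] M [ 0.03  0.01 -0.  ] w 0.0116 g 30.0
pre 8.38 [ 0.4324 -0.1131  0.2264] F [ 0.4 -1.1 -1.4] M [0.03 0.03 0.  ] w 0.0116 g 30.0
scene bead 4 [ 0.5158 -0.1338  0.1791]
scene rod 94 -15.190228 0.5806418 -0.1509502 [ 0.52  -0.169  0.151] [ 0.637 -0.134  0.184] y at x=.543: -0.14073002
scene handle 327 [ 427.2 -105.9] ((149.72442626953125, 24.695222854614258), 71.73348236083984) 0.2675829445799838
side bead 2 [ 0.513  -0.1402  0.1814]
side rod 78 -15.895733 0.5900725 -0.1594612 [ 0.522 -0.177  0.151] [ 0.635 -0.136  0.187] y at x=.543: -0.14605603
side handle 182 [ 429.5 -117.9] ((158.2919921875, 15.774508476257324), 76.41360473632812) 0.25664507361513034
wrist bead 93 [ 0.5144 -0.1341  0.1826]
wrist rod 1344 -15.356308 0.5959136 -0.1562093 [ 0.52  -0.171  0.15 ] [ 0.638 -0.133  0.185] y at x=.543: -0.14167787
wrist handle 2765 [437.7 -91.9] ((108.328857421875, 17.580028533935547), 75.08319091796875) 0.2696221355139601
```

View pics/pre.png

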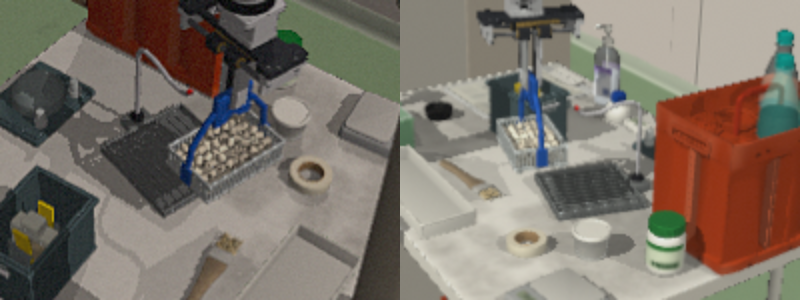

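The basket hangs level in front of the hook, with the red bead at left-image (188,92) pointing at the handle window. The refined rod line agrees to within 2 mm, so I'll slide in and lower.

Run:
```python
from h import *
S=np.array([.544,-.1425])
r=manip.servo_line([*S,.226],.08,threshold=8); st(f"in {r}")
if not r:
    r=manip.servo_line([*S,.192],.05); manip.hold(.2); st("low")
    r=manip.servo_line([*S,.180],.02,threshold=2.5); st(f"seat {r}")
p,d,i=grab("scene"); cv2.imwrite("pics/s3.png",p[...,::-1]); q,_,_=grab("side"); cv2.imwrite("pics/t3.png",q[...,::-1])
a=p[140:290,200:400,::-1]; b=q[150:300,170:370,::-1]
cv2.imwrite("pics/seat.png",np.hstack([cv2.resize(a,(400,300)),cv2.resize(b,(400,300))]))
```

```text
in False 10.12 [ 0.5435 -0.1423  0.2262] F [-0.3  0.4 -1.8] M [0.04 0.01 0.  ] w 0.0115 g 30.0
low 11.16 [ 0.5442 -0.1426  0.1924] F [ 0.1  0.3 -1.1] M [-0.07  0.02  0.05] w 0.0122 g 30.0
seat True 11.57 [ 0.5441 -0.1428  0.1854] F [-1.  -0.2  3.8] M [-0.09 -0.04  0.02] w 0.0115 g 30.0
```

View pics/seat.png

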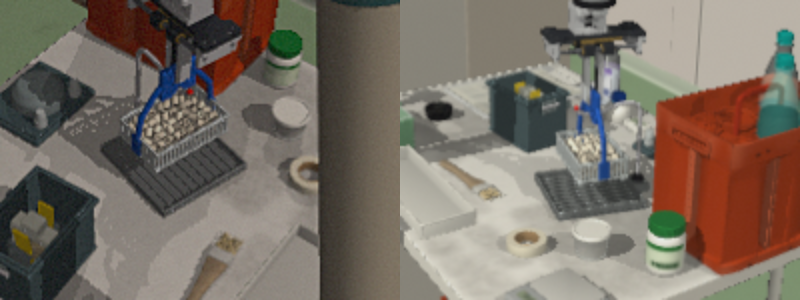

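The basket is level on the hook over the tray, and contact came at TCP z 0.185 (0.186 expected). I'll release, rise, and look at the cassette from above.

```bash
cat > m4.py <<'E'
from h import *
S=np.array([.544,-.1425])
manip.move_gripper(.05); manip.hold(.3); st("open")
manip.servo_line([*S,.30],.1)
manip.movep([.54,.148,.33],ori(BY-90)); manip.move_gripper(.084); st("over")
for n in("wrist","scene","side"):
    i=manip.camera_info(n); p,d=manip.camera(n); cv2.imwrite(f"pics/{n}4.png",p[...,::-1]); np.savez(f"{n}4.npz",p=p,d=d); C=cloud(d,i); H=cv2.cvtColor(p,cv2.COLOR_RGB2HSV).astype(int)
    y=(d>0)&(abs(H[...,0]-26)<7)&(H[...,1]>140)&(H[...,2]>60)&(abs(C[...,0]-.574)<.06)&(abs(C[...,1]-.148)<.08)&(C[...,2]>.06)&(C[...,2]<.13)
    k,l,s,c=cv2.connectedComponentsWithStats(y.astype(np.uint8))
    for j in range(1,k):
        if s[j,4]>15:
            Q=C[l==j]; T=Q[Q[:,2]>Q[:,2].max()-.006]; print(n,"tab",s[j,4],np.round(T.mean(0),4),[np.round(v,1) for v in cv2.minAreaRect(T[:,:2].astype(np.float32)*1000)])
    rim=(d>0)&(abs(C[...,2]-.119)<.005)&(abs(C[...,0]-.574)<.08)&(abs(C[...,1]-.148)<.11)&~y&(H[...,2]<130)
    if rim.sum()>30: print(n,"rim",[np.round(v,1) for v in cv2.minAreaRect(C[rim][:,:2].astype(np.float32)*1000)])
    b=(abs(H[...,0]-112)<12)&(H[...,1]>140)&(d>0)&(C[...,2]>.09)&(C[...,2]<.24)&(abs(C[...,0]-.544)<.07)&(abs(C[...,1]+.1425)<.1)
    if b.sum()>20: print(n,"handle",b.sum(),[np.round(v,1) for v in cv2.minAreaRect(C[b][:,:2].astype(np.float32)*1000)],np.percentile(C[b][:,2],98))
p=cv2.imread("pics/scene4.png")[140:290,180:380]; q=cv2.imread("pics/wrist4.png")
cv2.imwrite("pics/c4.png",np.hstack([cv2.resize(p,(400,300)),cv2.resize(q,(400,300))]))
E
python3 m4.py
```

```text
open 12.73 [ 0.5433 -0.1423  0.1844] F [0.7 0.6 0.2] M [-0.02 -0.05  0.04] w 0.0501 g 0.0
over 16.28 [0.54  0.148 0.33 ] F [ 0.3  0.3 -0.8] M [0.07 0.09 0.02] w 0.0838 g 0.0
wrist tab 174 [0.573  0.1758 0.1151] [array([572.4, 176.1]), array([25.1,  5.7]), np.float64(4.4)]
wrist tab 173 [0.5773 0.1177 0.1151] [array([576.7, 118. ]), array([25.6,  5.7]), np.float64(6.2)]
wrist rim [array([574.5, 147.6]), array([111.3, 162.9]), np.float64(4.5)]
wrist handle 1026 [array([ 555.4, -106.9]), array([81.3, 19. ]), np.float64(77.4)] 0.21402026997525492
scene tab 63 [0.5753 0.1206 0.1133] [array([574.5, 119.7]), array([25. ,  6.4]), np.float64(3.0)]
scene tab 70 [0.5678 0.1789 0.114 ] [array([567.8, 179.4]), array([ 5.5, 22.9]), np.float64(89.9)]
scene rim [array([573.2, 149.9]), array([113.8, 162.8]), np.float64(4.6)]
scene handle 394 [array([ 543.4, -139.1]), array([150.9,  17.6]), np.float64(74.8)] 0.21250313887460673
side rim [array([569.6, 141.9]), array([113.4, 165. ]), np.float64(7.1)]
side handle 187 [array([ 542.6, -148.1]), array([157.5,  17.2]), np.float64(75.4)] 0.21507987022048797
```

View pics/c4.png

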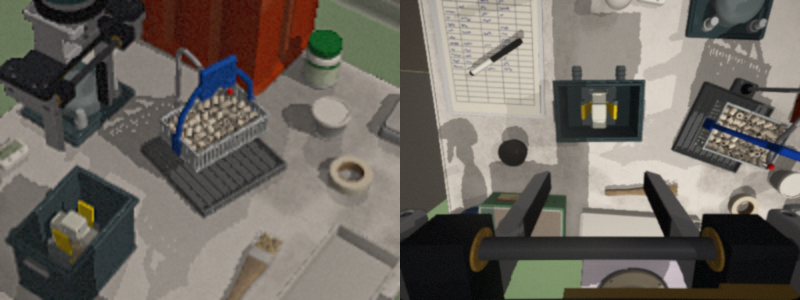

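The basket hangs free and level on the hook at left-image (215,120). The tabs give the cassette centre (0.5746, 0.147) at yaw 4.2°. Now I'll descend and pinch.

```bash
cat > m5.py <<'E'
from h import *
X=[.5746,.147]; o=ori(4.2-90)
manip.movep([*X,.25],o)
manip.servo_line([*X,.15],.15)
r=manip.servo_line([*X,.083],.06,threshold=8); st(f"down {r}")
if not r:
    manip.move_gripper(.03,32); manip.hold(.4); st("pinch")
    if manip.get_width()<.047:
        manip.servo_line([*X,.105],.04); st("rise"); manip.servo_line([*X,.243],.1); manip.hold(.5); st("top")
p,d,i=grab("scene"); q,_,_=grab("side")
cv2.imwrite("pics/c5.png",np.hstack([cv2.resize(p[130:300,160:370,::-1],(400,324)),cv2.resize(q[130:280,170:370,::-1],(400,324))]))
E
python3 m5.py
```

```text
down False 18.96 [0.575  0.1471 0.0835] F [0.2 0.3 0. ] M [0.07 0.05 0.  ] w 0.0841 g 0.0
pinch 20.12 [0.5748 0.1471 0.0842] F [-1.8 -0.   5.9] M [-0.01  0.43  0.03] w 0.0384 g 32.0
rise 20.82 [0.5745 0.147  0.1049] F [ 0.4 -0.1 -2. ] M [ 0.04  0.07 -0.02] w 0.0386 g 32.0
top 22.86 [0.5746 0.147  0.2429] F [ 0.2  0.3 -1.6] M [ 0.04  0.15 -0.03] w 0.0387 g 32.0
```

View pics/c5.png

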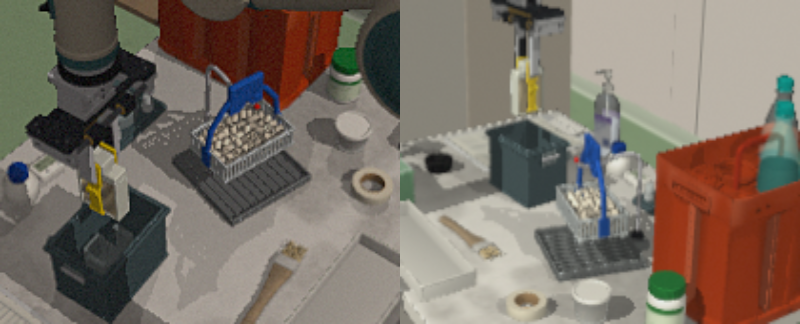

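The cassette is held upright at (108,185), clear of the box, and the basket is still hanging on the hook. Both catches are fully pinched, with a finger opening of 38.7 mm.

```bash
python3 -c "
from h import *
manip.hold(.3); st(); print(manip.finish_job())"
```

```text
23.26 [0.5746 0.147  0.243 ] F [-0.5 -0.  -2.2] M [ 0.04  0.1  -0.02] w 0.0382 g 32.0
the job is handed in; nothing more can be done
None
```

I handed the job in at 23.3 s: the basket is hanging on the hook, let go, and the cassette is held pinched and upright about 5 cm above the box rim; no verdict was returned.

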